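Cap the roast-colour meter and hold its shutter at the index

ROBOT

A 6-joint arm with a two-finger parallel gripper is mounted at the origin on the work surface. World frame = base frame: x ahead of the robot, y to its left, z up, the work surface at z = 0. Lengths are in m, angles in rad, forces in N, time in s.
With the tool pointing down it reaches from about 0.35 to 0.85 m from the base axis. Payload 8.1 kg.
Tool frame: the origin (TCP) lies between the finger pads; the fingertips stand 17 mm ahead of it and the grasp point (between the pads) lies 2 mm behind it; z points along the fingers, x is the direction in which the jaws open and shut, and the axes are right-handed (so a half turn about z gives the same grasp; the last joint's range is limited). The gripper opens to 85 mm and grips with 20 to 120 N. Pads are 22 mm wide; open, the fingers measure 114 mm over their backs; the gripper's body (76 mm by 85 mm) begins 54 mm behind the grasp point. The pads swing forward as they close: fully open they stand 13 mm farther back than shut.
Start: joints at [1.075, 0.13, 1.488, -0, 1.523, -0.085], TCP at [0.24, 0.55, 0.248] pointing down, gripper open.
Joint ranges: [-2.96, 2.96], [-0.89, 2.26], [0.02, 2.5], [-1.34, 4.48], [0, 2.73], [-2.66, 2.66]. Speed limits (rad/s): [2.39, 2.39, 2.79, 3.14, 3.14, 3.14].

INTERFACE

Orientations are given as a 3x3 rotation matrix whose columns are the frame's x, y, z axes.
In Python, from plant import arm gives the robot as it stands.
- The arm moves only by the tool servo_tool, never from a script. Its argument "steps" is a list of rows, each a list of 3 entries, a list of its own where there are three numbers: the shift along the tool's x, y, z in m, then the turn about the tool's z in rad, then the closure, from 0 (fully open) to 1 (shut). In form: [[[tx, ty, tz], roll, jaw], ...]. A call has 1 to 12 rows; each row shifts and turns the commanded pose from where the row before left it, along the tool's axes as they then stand; what a row does not reach is not made up. A row lasts 1/12 s, in which the tool goes at most 41.7 mm and 7.16 degrees, less where a joint would pass 70% of its speed; a pose out of reach is approached as far as the arm can. A call is refused whole if a number of a shift passes 0.0417 or a number of a turn 0.125, either way. A call with a gripper value outside its range is refused whole. The fingers move at their own pace and stop on an object; "force" is the grip in N (left out, the last holds). Time passes only in rows, so rows that do not move let the fingers close. It gives the time, the measured TCP pose, the force and the opening at its end, in the units of the state.
- arm.observe(): the state, without advancing time (a new reading comes with each control period).
- arm.capture(name): name is "scene" or "side" or "wrist"; returns a dict with "pixels" (384x512x3 uint8, blue, green, red), "z_map" (384x512 float32, m along the optical axis (not along the pixel's ray), 0 where there is no reading), "camera_matrix" (3x3 intrinsics, pixels), "k1" (the pictures are not rectified: a ray, as slopes to the right and down, at radius r is drawn at 1 + k1 r^2 times it, then the intrinsics apply), "position" and "rotation" of the camera in the world; the wrist camera has in their place "hand_eye" (4x4, takes a point from camera to tool coordinates, whose origin is the TCP and whose axes are the tool frame's). Camera axes: x right, y up, looking along -z (the intrinsics and any distortion apply to the point x, -y, -z); pixel columns grow to the right and rows downward; lengths in m; the calibration is good to about 2 mm. A picture is of the moment at which its call begins: read the wrist's pose just before it.
- arm.hand_in(): hands the job in, once; it reports no verdict.
The state is a dict: "t": time; "joint_pos": joint angles; "qd": joint speeds; "joint_torque": joint torques, N m; "eef_pos": TCP position; "tool_rot": TCP orientation; "force": force on the tool from outside, world axes, zero at the start; "moment": the same for the moment, N m; "opening": finger opening in m.
Only numpy, scipy, OpenCV 4.12 (cv2) and the standard library are available. Lean on these libraries where they do the work, as an engineer would, in place of code of your own. Each camera call takes 0.05 s, during which the arm holds its last target.

TASK

The roast-colour meter already has its reference tile in the well: set the round knobbed cap squarely down over the well's collar and let go of it, with the shutter still closed. Then pull the spring-return shutter out by its knob until its pointer is level with the index clip on the rail, and finish while still gripping and holding it there, because it springs back if let go. Leave the tin, the loose tin lid and the glass where they are.

Things in the scene. Friction and masses are not known exactly. Their poses are not given: they have to be found in the camera images.
- meter: Fixed meter. Origin: middle of the housing's underside, z up; -x points out of its front, the way the shutter is pulled. Housing 160 x 160 mm, 100 mm tall. In front a metal deck, 160 mm wide, to x = -203 mm, top at z = 30 mm. Centred on the housing: the well's collar, diameter 72 mm (66 at the top), 16 mm tall, top at z = 116 mm. Index rail along x at y = -66 mm, top at z = 36 mm.
- well_seat (a point): Where the origin of the cap lies when it is seated on the collar: on the collar's axis, 102 mm above the bench. Axes as the meter's.
- cap: Round aluminium cap, diameter 90 mm, with an upright black knob, rim down on the bench left or right of the meter. Origin at the centre of its underside, z up. Skirt inner diameter 82 mm, 14 mm deep inside; cap's top at z = 20 mm; knob diameter 24 mm from z = 20 to 56 mm. 105 to 190 g.
- shutter (a joint): How far the shutter is pulled out of the meter, in m along the meter's -x. 0 = closed (start), stop at 0.072. A spring pulls it shut: about 5 N when closed, rising 1.1 N per 10 mm.
- pull_knob: Upright aluminium cylindrical knob on the shutter, diameter 22 mm, moving with it. Origin at the centre of its foot, 38 mm above the bench; it is 56 mm tall (top at 94 mm, rim chamfered). When closed its axis is 42 mm in front of the housing's front face, in line with the meter's middle. It can turn stiffly on its post, which does nothing.
- pointer (a point): Tip of the thin metal pointer (4 mm wide) that sticks out sideways from the shutter towards the rail, at the same x (meter frame) as the knob's axis, 59 mm to the meter's -y side, 40 mm above the bench. Moves with the shutter.
- index_clip: Small fixed white plastic clip astride the index rail, 10 mm long along the rail, 22 mm across, 12 mm tall, with a fine line across the middle of its top. It is the mark: 28 to 56 mm out (meter's -x) from the closed pointer. Origin at the middle of its underside, 30 mm above the bench; axes as the meter's.
- tin: Bystander: round steel sample tin without a knob, diameter 93 mm, 42 mm tall, on the opposite side of the meter to the cap. Origin at the centre of its underside.
- tin_lid: Bystander: plain flat steel tin lid, diameter 98 mm, 12 mm thick, lying on the bench. Origin at the centre of its underside.
- glass: Bystander: cupping glass, 84 mm across the rim, 75 mm tall. Origin at the centre of its underside.
Mind the look-alikes: they are no part of the job. Leave any green or pink look-alike of the cap alone.

How it is judged:
By the outcome, as a careful person would: the job done as asked, in the order asked, and still so for the second after the job is handed in, while the arm keeps its last pose, push and grip.
It also fails if it takes over 51 s, if anything falls off the work surface, if the arm or the gripper's body presses on something with over 40 N, if the wrist force passes 120 N, or if a joint passes its speed limit or range.

## Working session

There is one attempt and no reset: what is moved stays moved. The work goes in short steps, Python scripts to look and compute and a tool call to move; the robot and the scene stay as the last step left them, time stands still between calls to the robot, and variables do not carry over. Pictures are saved under pics/ and viewed, and the job is handed in when it is done.

Besides the shell and the picture viewer there is one more tool, called after "Request:" in YAML: its name, and indented under it one key for each argument. servo_tool: Moves the arm, as the interface text tells. Its arguments: {"type":"object","properties":{"steps":{"type":"array","items":{"type":"array"}},"force":{"type":"number"}},"required":["steps"]}

```bash
ls; mkdir -p pics
cat > h.py <<'E'
import numpy as np, cv2, pickle
from plant import arm
def cap(name,fn):
    s=arm.observe(); c=arm.capture(name)
    if 'hand_eye' in c:
        T=np.eye(4);T[:3,:3]=np.array(s['tool_rot']);T[:3,3]=s['eef_pos']
        M=T@np.array(c['hand_eye']); c['position']=M[:3,3]; c['rotation']=M[:3,:3]
    c={k:(np.array(v)) for k,v in c.items()}
    cv2.imwrite('pics/%s.png'%fn,c['pixels']); pickle.dump(c,open('pics/%s.pkl'%fn,'wb')); return c
def load(fn): return pickle.load(open('pics/%s.pkl'%fn,'rb'))
def rays(c,uv):
    K=c['camera_matrix']; uv=np.asarray(uv,float).reshape(-1,1,2)
    p=cv2.undistortPoints(uv,K,np.array([float(c['k1']),0,0,0,0])).reshape(-1,2)
    d=np.c_[p[:,0],-p[:,1],-np.ones(len(p))]
    return d
def at_z(c,uv,z):
    d=rays(c,uv)@c['rotation'].T; o=c['position']
    return o+d*((z-o[2])/d[:,2])[:,None]
def cloud(c):
    z=c['z_map']; h,w=z.shape
    vv,uu=np.mgrid[:h,:w]
    d=rays(c,np.c_[uu.ravel(),vv.ravel()])
    P=(d*z.reshape(-1,1))@c['rotation'].T+c['position']
    P[z.ravel()==0]=np.nan
    return P.reshape(h,w,3)
def proj(c,P):
    q=(np.asarray(P).reshape(-1,3)-c['position'])@c['rotation']
    x=q[:,0]/-q[:,2]; y=-q[:,1]/-q[:,2]; r2=x*x+y*y; s=1+float(c['k1'])*r2
    K=c['camera_matrix']; return np.c_[K[0,0]*x*s+K[0,2],K[1,1]*y*s+K[1,2]]
E
python3 - <<'E'
from h import *
for n in('scene','side','wrist'):
    c=cap(n,n+'0'); print(n,c['position'],c['rotation'].round(3).tolist(),c['k1'])
print(arm.observe())
E
```

```text
pics
scene [0.96222861 0.81346549 0.98698898] [[-0.883, -0.332, 0.331], [0.469, -0.642, 0.607], [0.011, 0.691, 0.723]] -0.04902066618639837
side [-0.02913545 -0.53940746  0.7544425 ] [[0.714, 0.451, -0.535], [-0.7, 0.448, -0.557], [-0.012, 0.772, 0.636]] 0.04768187089306099
wrist [0.17518309 0.57840207 0.37225082] [[0.4, -0.88, -0.256], [0.917, 0.383, 0.114], [-0.002, -0.28, 0.96]] 0.008358793824549512
{'t': 0.15, 'joint_pos': array([ 1.07454748e+00,  1.31030699e-01,  1.48900510e+00, -2.37382810e-05,
        1.52298251e+00, -8.54183780e-02]), 'qd': array([ 7.30397604e-04, -5.47528080e-04, -5.70301076e-03,  1.66455396e-03,
       -4.80467598e-04,  3.32654685e-05]), 'joint_torque': array([ 1.55839138e-03, -5.70052600e+01, -5.01167214e+01, -1.14479171e-04,
        9.33415198e-03, -4.49979689e-05]), 'eef_pos': array([0.23943616, 0.54973588, 0.24747288]), 'tool_rot': array([[ 3.99369310e-01,  9.16789900e-01, -6.57945656e-04],
       [ 9.16789033e-01, -3.99369840e-01, -1.26497318e-03],
       [-1.42247828e-03, -9.80058975e-05, -9.99998983e-01]]), 'force': array([ 0.15363184, -0.43722513, -0.02793584]), 'moment': array([-0.0509082 , -0.00719137, -0.02631872]), 'opening': 0.08567592164138287}
```

View pics/scene0.png

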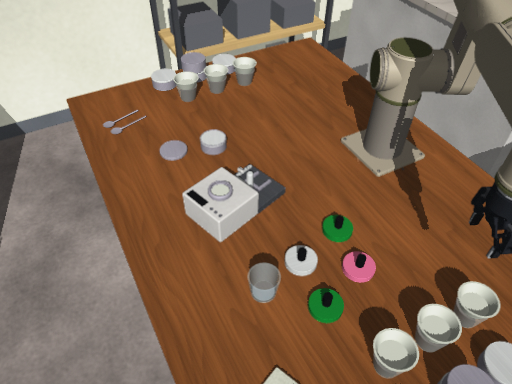

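View pics/side0.png

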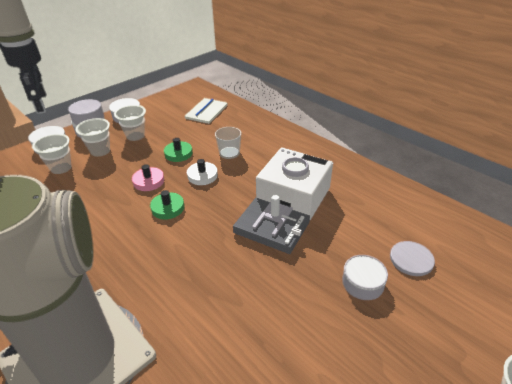

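View pics/wrist0.png

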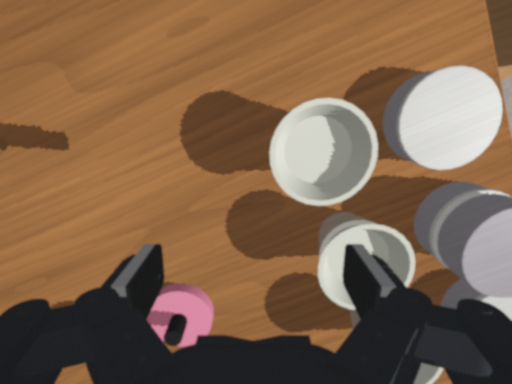

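The scene view shows the white cap at about (301,260), the meter at (222,200) and the glass at (265,282). In the side view the cap is at (202,172), the collar at (295,166) and the pull knob at (276,205). Next I'll measure them from the point clouds.

Run:
```python
from h import *
from scipy.optimize import least_squares
def circ(p):
    f=least_squares(lambda q:np.hypot(p[:,0]-q[0],p[:,1]-q[1])-q[2],[*p.mean(0)[:2],.04]);return f.x,np.abs(f.fun).mean()
for n,box in (('scene0',((270,225,330,285))),('side0',(180,150,225,192))):
    c=load(n);P=cloud(c);x0,y0,x1,y1=box
    q=P[y0:y1,x0:x1].reshape(-1,3);
    top=q[(q[:,2]>.014)&(q[:,2]<.026)]; kn=q[(q[:,2]>.03)&(q[:,2]<.075)]
    print(n,'captop',len(top),top.mean(0),top.min(0),top.max(0),(top.min(0)+top.max(0))/2,'knob',len(kn),kn.mean(0),kn.max(0), (kn.min(0)+kn.max(0))/2)
for n,box in (('scene0',((175,155,295,245))),('side0',(225,140,345,260))):
    c=load(n);P=cloud(c);x0,y0,x1,y1=box
    q=P[y0:y1,x0:x1].reshape(-1,3)
    h=np.histogram(q[:,2],np.arange(-.01,.14,.005)); print(n,h[0])
    t=q[(q[:,2]>.095)&(q[:,2]<.105)]; r=cv2.minAreaRect(t[:,:2].astype(np.float32)*1000);print('housing',r,t[:,2].mean())
    t=q[(q[:,2]>.110)&(q[:,2]<.122)]; print('collar',len(t),circ(t),(t.min(0)+t.max(0))/2,t.max(0)-t.min(0))
    t=q[(q[:,2]>.022)&(q[:,2]<.034)]; r=cv2.minAreaRect(t[:,:2].astype(np.float32)*1000);print('deck',r,t[:,2].mean())
for n,b in (('scene0',(170,150,300,320)),('side0',(170,130,350,270))):
    x0,y0,x1,y1=b
    im=load(n)['pixels'][y0:y1,x0:x1]; im=cv2.resize(im,None,fx=4 if n[1]=='i' else 3.5,fy=4 if n[1]=='i' else 3.5,interpolation=cv2.INTER_CUBIC); cv2.imwrite('pics/z_%s.png'%n,im); print(im.shape)
```

```text
scene0 captop 686 [0.51613218 0.2816436  0.01985168] [0.38402101 0.2099844  0.01412167] [0.62977855 0.32590013 0.02595723] [0.50689978 0.26794226 0.02003945] knob 233 [0.58300652 0.30050729 0.05309534] [0.64015181 0.34982138 0.07496664] [0.57637619 0.30943666 0.05248502]
side0 captop 493 [0.52356101 0.28953212 0.02002328] [0.47571068 0.22996281 0.01402085] [0.62861344 0.41186765 0.02591049] [0.55216206 0.32091523 0.01996567] knob 95 [0.52409482 0.27482698 0.04618656] [0.62637561 0.30710086 0.05953652] [0.56765552 0.28610104 0.04483275]
scene0 [  33 2772 3214  129   91  102  109  428  431  194  112   83   94   92
   85   87   93   88  104   90  118  880  981  194   99   56    0    0
    0    0]
housing ((621.4166870117188, 17.24909210205078), (205.69403076171875, 161.03257751464844), 17.161815643310547) 0.10012163351056654
collar 155 (array([0.64223029, 0.02364728, 0.03118551]), np.float64(0.0025057987346307287)) [0.64195848 0.0244347  0.11457786] [0.071114   0.07156969 0.00910841]
deck ((583.4085693359375, 2.6453857421875), (287.5396728515625, 165.25848388671875), 18.154504776000977) 0.029341974210965897
side0 [   1 3003 4745  108  143  141  142  716 1027  555  190  124  128  135
  134  132  141  117  128  121  153  832  975  214   89   77    0    0
    0    0]
housing ((619.5294799804688, 9.938339233398438), (207.572265625, 158.8931884765625), 18.441781997680664) 0.10010232979541618
collar 166 (array([0.64124424, 0.01749867, 0.03204519]), np.float64(0.0017486744720156063)) [0.6409563  0.0165434  0.11441954] [0.06981092 0.06775758 0.0088307 ]
deck ((565.7183837890625, 90.14787292480469), (296.8399658203125, 383.82708740234375), 9.437034606933594) 0.029903409754636075
(595, 455, 3)
(560, 720, 3)
```

View pics/z_side0.png

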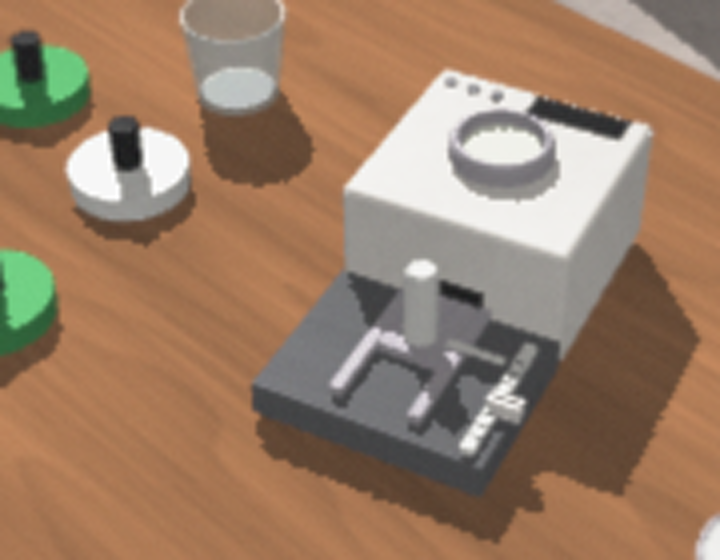

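View pics/z_scene0.png

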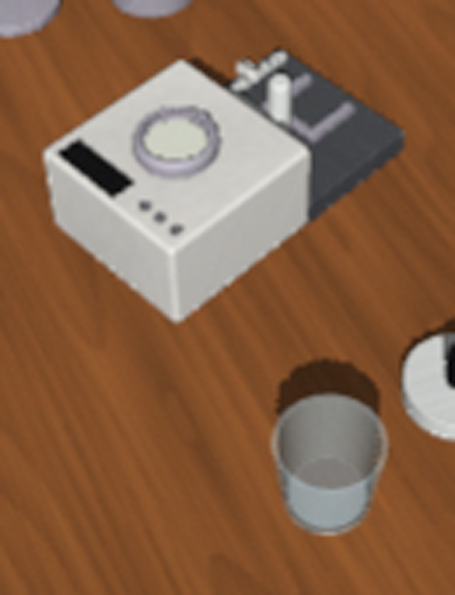

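Run:
```python
from h import *
a,b=load('scene0'),load('side0')
def z(c,l): 
    for n,u,v,zz in l: print(n,at_z(c,[[u,v]],zz)[0].round(4))
z(a,[('captop',301,260.5,.02),('capknobtop',303,250,.056),('glassrim',264.5,272,.075),('pull',170+279/3.5,150+80/3.5,.094),('collar',170+176/3.5,150+138/3.5,.116)])
z(b,[('captop',170+129/4,130+171/4,.02),('capknobtop',170+125/4,130+122/4,.056),('glassrim',170+232/4,130+17/4,.075),('pull',170+422/4,130+268/4,.094),('collar',170+502/4,130+145/4,.116),('clip',170+511/4,130+402/4,.042),('tin',365,270,.042)])
# where TCP shows in wrist
c=load('wrist0'); s=arm.observe(); R=s['tool_rot'];p=s['eef_pos']
for d in([0,0,0],[0,0,.017],[-.066,-.04,.03],[-.059,0,.03],[0,0,.2],[0,-.07,.2]): print(d,proj(c,p+R@np.array(d)))
```

```text
captop [0.5265 0.29   0.02  ]
capknobtop [0.5197 0.2832 0.056 ]
glassrim [0.6518 0.3066 0.075 ]
pull [ 0.5269 -0.0137  0.094 ]
collar [0.644  0.0288 0.116 ]
captop [0.5162 0.2685 0.02  ]
capknobtop [0.5243 0.2776 0.056 ]
glassrim [0.6551 0.3065 0.075 ]
pull [ 0.5278 -0.0201  0.094 ]
collar [0.6352 0.0106 0.116 ]
clip [ 0.5199 -0.1034  0.042 ]
tin [ 0.5335 -0.2865  0.042 ]
[0, 0, 0] [[252.17688412 264.61135771]]
[0, 0, 0.017] [[252.27804016 247.87680137]]
[-0.066, -0.04, 0.03] [[124.5188419  166.10724158]]
[-0.059, 0, 0.03] [[145.761313  237.3101395]]
[0, 0, 0.2] [[252.73562407 172.1405631 ]]
[0, -0.07, 0.2] [[252.71009259 105.29703411]]
```

Request:
servo_tool:
  steps:
    - [[0,0,0],-0.12,0.3]
    - [[0,0,0],-0.12,0.3]
    - [[0,0,0],-0.12,0.3]
    - [[0,0,0],-0.12,0.3]
    - [[0,0,0],-0.12,0.3]
    - [[0,0,0],-0.12,0.3]
  force: 60

```text
t: 0.65
eef_pos: [0.2395, 0.5499, 0.2478]
tool_rot: [[-0.31, 0.951, -0.0], [0.951, 0.31, -0.001], [-0.001, -0.001, -1.0]]
force: [0.9, -0.5, 0.7]
opening: 0.0595
```

Request:
servo_tool:
  steps:
    - [[-0.0286,0.0153,0.004],0,0.3]
    - [[-0.0286,0.0153,0.004],0,0.3]
    - [[-0.0286,0.0153,0.004],0,0.3]
    - [[-0.0286,0.0153,0.004],0,0.3]
    - [[-0.0286,0.0153,0.004],0,0.3]
    - [[-0.0286,0.0153,0.004],0,0.3]
    - [[-0.0286,0.0153,0.004],0,0.3]
    - [[-0.0286,0.0153,0.004],0,0.3]
    - [[-0.0286,0.0153,0.004],0,0.3]
    - [[-0.0286,0.0153,0.004],0,0.3]
    - [[-0.0286,0.0153,0.004],0,0.3]
    - [[-0.0286,0.0153,0.004],0,0.3]

```text
t: 1.65
eef_pos: [0.5197, 0.2776, 0.1998]
tool_rot: [[-0.304, 0.953, -0.0], [0.953, 0.304, -0.0], [-0.0, -0.0, -1.0]]
force: [0.2, 0.5, 0.4]
opening: 0.0596
```

Request:
servo_tool:
  steps:
    - [[0,0,0],0,0.3]
    - [[0,0,0],0,0.3]

```text
t: 1.82
eef_pos: [0.5195, 0.2775, 0.1994]
tool_rot: [[-0.301, 0.954, -0.001], [0.954, 0.301, -0.001], [-0.0, -0.002, -1.0]]
force: [-0.8, -0.7, -0.7]
opening: 0.0599
```

Run:
```python
from h import *
s=arm.observe();print(s['eef_pos'],s['tool_rot'].round(4),s['joint_pos'],s['opening'],s['t'])
cap('wrist','w1')
```

```text
[0.51950766 0.277457   0.19941687] [[-3.013e-01  9.535e-01 -1.400e-03]
 [ 9.535e-01  3.013e-01 -6.000e-04]
 [-2.000e-04 -1.600e-03 -1.000e+00]] [ 4.03494002e-01  1.29182896e-01  1.57918099e+00 -2.04489876e-06
  1.43479757e+00 -1.47331253e+00] 0.059942628246244224 1.8167
```

View pics/w1.png

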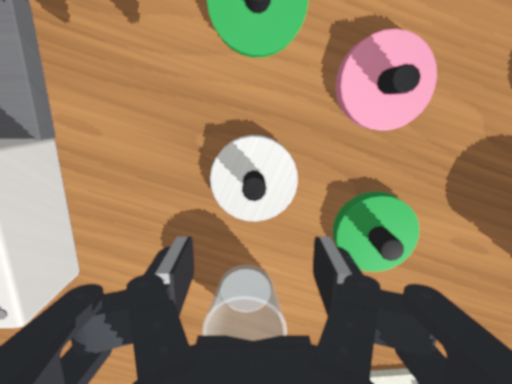

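The white cap is at (254,178), between a green look-alike at (376,232) and the glass at (247,300).

```bash
cat >> h.py <<'E'
def fitc(c,mask,z):
    ct,_=cv2.findContours(mask.astype(np.uint8),cv2.RETR_EXTERNAL,cv2.CHAIN_APPROX_NONE); k=max(ct,key=cv2.contourArea)
    k=cv2.convexHull(k)
    P=at_z(c,k.reshape(-1,2),z); (x,y),r=cv2.minEnclosingCircle((P[:,:2]*1000).astype(np.float32))
    from scipy.optimize import least_squares
    f=least_squares(lambda q:np.hypot(P[:,0]-q[0],P[:,1]-q[1])-q[2],[P[:,0].mean(),P[:,1].mean(),.03],loss='soft_l1',f_scale=.001)
    return f.x
def world2tool(d):
    return arm.observe()['tool_rot'].T@np.asarray(d)
E
python3 - <<'E'
from h import *
c=load('w1');P=cloud(c)
m=np.zeros((384,512),bool);m[130:225,205:305]=1
t=m&(abs(P[...,2]-.02)<.004); q=P[t]; print('depth captop',len(q),((q.min(0)+q.max(0))/2),q.max(0)-q.min(0))
kt=m&(P[...,2]>.045); q=P[kt]; print('knob',q.mean(0),(q.min(0)+q.max(0))/2,q[:,2].max())
white=m&(c['pixels'].min(2)>100); print('rgb captop',fitc(c,white|t,.02))
print('knob rgb',fitc(c,m&(c['pixels'].max(2)<45)&kt,.056))
s=arm.observe();print('tcp proj at .02',proj(c,[*s['eef_pos'][:2],.02]))
g=P[200:270,330:415].reshape(-1,3);g=g[abs(g[:,2]-.02)<.004];print('green',(g.min(0)+g.max(0))/2)
E
```

```text
depth captop 5076 [0.52326052 0.27856186 0.01999781] [0.08918094 0.08916808 0.00777557]
knob [0.5221221  0.27818875 0.0546113 ] [0.52305168 0.27845992 0.05117855] 0.05731983738927782
rgb captop [0.52315536 0.27921655 0.04632203]
knob rgb [-131.1407698   -33.41753607  135.89614882]
tcp proj at .02 [[254.49742591 176.24526213]]
green [0.54099095 0.4261944  0.01998982]
```

Request:
servo_tool:
  steps:
    - [[0,0.0037,0.01],0,0.3]
    - [[0,0,0.02],0,0.3]
    - [[0,0,0.025],0,0.3]
    - [[0,0,0.025],0,0.3]
    - [[0,0,0.025],0,0.3]
    - [[0,0,0.02],0,0.3]
    - [[0,0,0.015],0,0.3]
    - [[0,0,0.01],0,0.3]
    - [[0,0,0.005],0,0.3]
    - [[0,0,0],0,0.3]
    - [[0,0,0],0,0.3]

```text
t: 2.78
eef_pos: [0.5226, 0.2808, 0.0459]
tool_rot: [[-0.305, 0.952, 0.001], [0.952, 0.305, 0.0], [0.0, 0.001, -1.0]]
force: [-0.1, -0.4, 0.5]
opening: 0.0597
```

Request:
servo_tool:
  steps:
    - [[0,0,0],0,0.9]
    - [[0,0,0],0,0.9]
    - [[0,0,0],0,0.9]
    - [[0,0,0],0,0.9]
    - [[0,0,0],0,0.9]
    - [[0,0,0],0,0.9]
  force: 50

```text
t: 3.28
eef_pos: [0.5234, 0.2806, 0.0467]
tool_rot: [[-0.304, 0.953, 0.002], [0.953, 0.304, 0.001], [0.0, 0.002, -1.0]]
force: [-1.0, -0.6, 6.1]
opening: 0.0228
```

Run:
```python
from h import *
s=arm.observe();print(s['eef_pos'],s['opening'],s['force'],s['t'])
cap('side','s1');cap('wrist','w2')
```

```text
[0.5233973  0.28056747 0.04669191] 0.022770727668240776 [-1.01034383 -0.62710775  6.05187534] 3.2833
```

View pics/w2.png

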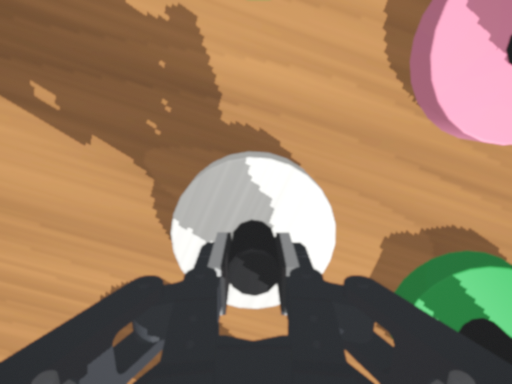

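The cap's knob sits between the pads at (254,258) with an opening of 22.8 mm. I'll lift it and carry it to a spot past the well, where the camera can see the collar.

Request:
servo_tool:
  steps:
    - [[0,0,-0.005],0,0.9]
    - [[0,0,-0.015],0,0.9]
    - [[0,0,-0.025],0,0.9]
    - [[0,0,-0.03],0,0.9]
    - [[0,0,-0.03],0,0.9]
    - [[0,0,-0.03],0,0.9]
    - [[0,0,-0.03],0,0.9]
    - [[0,0,-0.02],0,0.9]
    - [[0,0,-0.015],0,0.9]

```text
t: 4.13
eef_pos: [0.523, 0.2804, 0.2484]
tool_rot: [[-0.304, 0.953, 0.003], [0.953, 0.304, 0.001], [0.0, 0.003, -1.0]]
force: [0.1, 0.2, -2.1]
opening: 0.0226
```

Request:
servo_tool:
  steps:
    - [[-0.012,0.006,0],0,0.9]
    - [[-0.022,0.011,0],0,0.9]
    - [[-0.029,0.0137,0],0,0.9]
    - [[-0.029,0.0137,0],0,0.9]
    - [[-0.029,0.0137,0],0,0.9]
    - [[-0.029,0.0137,0],0,0.9]
    - [[-0.029,0.0137,0],0,0.9]
    - [[-0.029,0.0137,0],0,0.9]
    - [[-0.029,0.0137,0],0,0.9]
    - [[-0.024,0.0105,0],0,0.9]
    - [[-0.016,0.008,0],0,0.9]
    - [[-0.008,0.004,0],0,0.9]

```text
t: 5.13
eef_pos: [0.7388, 0.0464, 0.2429]
tool_rot: [[-0.302, 0.953, -0.003], [0.953, 0.302, -0.001], [0.0, -0.003, -1.0]]
force: [-0.2, 0.4, -2.2]
opening: 0.0228
```

Request:
servo_tool:
  steps:
    - [[0,0,0],0,0.9]
    - [[0,0,0],0,0.9]
    - [[0,0,0],0,0.9]

```text
t: 5.38
eef_pos: [0.7374, 0.0509, 0.2448]
tool_rot: [[-0.305, 0.952, -0.001], [0.952, 0.305, 0.0], [0.001, -0.001, -1.0]]
force: [-0.0, -0.6, -2.1]
opening: 0.0226
```

Run:
```python
from h import *
s=arm.observe();print(s['eef_pos'],s['tool_rot'].round(4),s['joint_pos'].round(3),s['opening'],s['force'],s['t'])
cap('wrist','w3')
```

```text
[0.73743092 0.05092575 0.24482472] [[-3.052e-01  9.523e-01 -1.100e-03]
 [ 9.523e-01  3.052e-01  4.000e-04]
 [ 7.000e-04 -9.000e-04 -1.000e+00]] [-1.000e-03  5.180e-01  1.024e+00  0.000e+00  1.600e+00 -1.881e+00] 0.022615094199445296 [-0.02721231 -0.57456326 -2.12931864] 5.3833
```

View pics/w3.png

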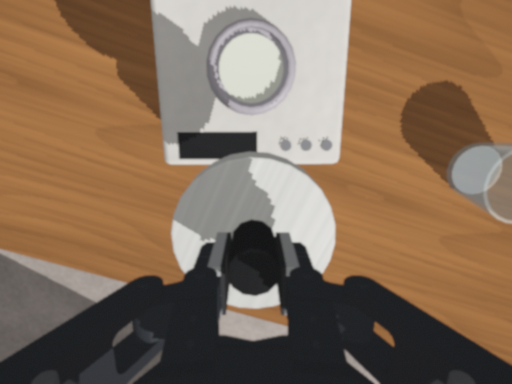

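The cap hangs level at (254,230). The collar ring is at (251,66) and the housing edges are in view.

Run:
```python
from h import *
from scipy.optimize import least_squares
c=load('w3')
T=c['hand_eye']; c['rotation']=T[:3,:3]; c['position']=T[:3,3]   # tool frame
P=cloud(c)
m=np.zeros((384,512),bool);m[145:320,165:345]=1
q=P[m]; q=q[np.isfinite(q[:,0])]; print('hist z',np.histogram(q[:,2],np.arange(0,.06,.004)))
captop_z=np.median(P[165:200,190:220,2]);print('captop z tool',captop_z)
t=m&(abs(P[...,2]-captop_z)<.003); ys,xs=np.nonzero(t)
rim=[]
for y in range(155,225,2):
    r=xs[ys==y]; rim+= [(r.min()-.5,y),(r.max()+.5,y)]
rim=np.array(rim,float); zz=captop_z
def tz(uv,z): 
    d=rays(c,uv)@c['rotation'].T;o=c['position'];return o+d*((z-o[2])/d[:,2])[:,None]
R=tz(rim,zz); f=least_squares(lambda q:np.hypot(R[:,0]-q[0],R[:,1]-q[1])-q[2],[0,0,.045],loss='soft_l1',f_scale=.0005); print('cap',f.x*1000,np.abs(f.fun).mean()*1000)
# collar
m=np.zeros((384,512),bool);m[10:125,195:310]=1
hz=np.median(P[30:120,170:190,2]);print('housing top z',hz)
t=m&(P[...,2]<hz-.012)&(P[...,2]>hz-.022); q=P[t]; print('collar top',np.median(q[:,2]),len(q)); 
f=least_squares(lambda a:np.hypot(q[:,0]-a[0],q[:,1]-a[1])-a[2],[0,-.1,.03],loss='soft_l1',f_scale=.001);print(f.x*1000,'bbox',(q.min(0)+q.max(0))[:2]*500,np.ptp(q,0)*1000)
# ellipse outer
t2=m&(P[...,2]<hz-.004); ct,_=cv2.findContours(t2.astype(np.uint8),0,1);k=max(ct,key=cv2.contourArea);e=cv2.fitEllipse(k);print(e, tz([e[0]],hz-.012)*1000)
# housing edges
hm=(abs(P[...,2]-hz)<.004); ys,xs=np.nonzero(hm); yy=np.arange(15,155,3)
L=np.array([(xs[(ys==y)].min(),y) for y in yy]);Rr=np.array([(xs[(ys==y)].max(),y) for y in yy])
for E in(L,Rr):
    W=tz(E,hz); vx,vy,x0,y0=cv2.fitLine((W[:,:2]*1000).astype(np.float32),cv2.DIST_HUBER,0,.01,.01).ravel(); print('edge',vx,vy,x0,y0,'ang off tool y deg',np.degrees(np.arctan(vx/vy)), 'x at y=-95', x0+vx/vy*(-95-y0))
```

```text
hist z (array([  406,   371,   284,   215,   120,   112, 10006,  2290,   123,
         111,   103,    50,     1,     0]), array([0.   , 0.004, 0.008, 0.012, 0.016, 0.02 , 0.024, 0.028, 0.032,
       0.036, 0.04 , 0.044, 0.048, 0.052, 0.056]))
captop z tool nanTraceback (most recent call last):
  File "<stdin>", line 12, in <module>
    return umr_minimum(a, axis, None, out, keepdims, initial, where)
ValueError: zero-size array to reduction operation minimum which has no identity
```

```bash
cat > m.py <<'E'
from h import *
from scipy.optimize import least_squares
import sys
c=load(sys.argv[1])
T=c['hand_eye']; c['rotation']=T[:3,:3]; c['position']=T[:3,3]
P=cloud(c)
m=np.zeros((384,512),bool);m[145:320,165:345]=1
captop_z=np.nanmedian(P[165:200,190:220,2]);print('captop z tool',captop_z)
t=m&(abs(P[...,2]-captop_z)<.004); ys,xs=np.nonzero(t)
rim=[]
for y in range(165,225,2):
    r=xs[ys==y]
    if len(r)>30: rim+= [(r.min()-.5,y),(r.max()+.5,y)]
rim=np.array(rim,float); zz=captop_z
def tz(uv,z): 
    d=rays(c,uv)@c['rotation'].T;o=c['position'];return o+d*((z-o[2])/d[:,2])[:,None]
R=tz(rim,zz); f=least_squares(lambda q:np.hypot(R[:,0]-q[0],R[:,1]-q[1])-q[2],[0,0,.045],loss='soft_l1',f_scale=.0005); print('cap',f.x*1000,np.abs(f.fun).mean()*1000)
m=np.zeros((384,512),bool);m[10:125,195:310]=1
hz=np.nanmedian(P[30:120,170:190,2]);print('housing top z',hz)
t=m&(P[...,2]<hz-.012)&(P[...,2]>hz-.022); q=P[t]; print('collar top',np.median(q[:,2]),len(q)); 
f=least_squares(lambda a:np.hypot(q[:,0]-a[0],q[:,1]-a[1])-a[2],[0,-.1,.03],loss='soft_l1',f_scale=.001);print(f.x*1000,'bbox',(q.min(0)+q.max(0))[:2]*500,np.ptp(q,0)*1000)
t2=m&(P[...,2]<hz-.004); ct,_=cv2.findContours(t2.astype(np.uint8),0,1);k=max(ct,key=cv2.contourArea);e=cv2.fitEllipse(k);print(e, tz([e[0]],hz-.012)*1000)
hm=(abs(P[...,2]-hz)<.004); ys,xs=np.nonzero(hm); yy=np.arange(15,150,3)
L=[];Rr=[]
for y in yy:
    r=xs[(ys==y)&(xs>130)&(xs<370)]
    if len(r): L.append((r.min(),y));Rr.append((r.max(),y))
for E in(L,Rr):
    W=tz(np.array(E,float),hz); vx,vy,x0,y0=cv2.fitLine((W[:,:2]*1000).astype(np.float32),cv2.DIST_HUBER,0,.01,.01).ravel(); print('edge',vx,vy,x0,y0,'ang off tool y deg',np.degrees(np.arctan(vx/vy)), 'x at y=-95', x0+vx/vy*(-95-y0))
E
python3 m.py w3
```

```text
captop z tool 0.027522370261428564
cap [-0.39708646 -1.07644759 44.48114485] 0.18599446162451372
housing top z 0.14545695305896433
collar top 0.1301069533982808 1965
[ -2.1100742 -97.9265422  31.9219872] bbox [ -2.15166268 -97.82507485] [70.42346246 69.44680806  6.24810385]
((250.58828735351562, 66.25980377197266), (89.46822357177734, 95.56193542480469), 1.6724543571472168) [[ -2.10685823 -99.4827327  133.45695306]]
edge 0.00012989441 -1.0 -79.79199 -75.61839 ang off tool y deg -0.0074424013 x at y=-95 -79.789474
edge 0.0056280354 0.99998415 75.81468 -90.32536 ang off tool y deg 0.32246438 x at y=-95 75.788376
```

Request:
servo_tool:
  steps:
    - [[0,-0.007,0],0,0.9]
    - [[0,-0.015,0],0,0.9]
    - [[-0.0005,-0.02,0],0,0.9]
    - [[-0.0006,-0.02,0],0,0.9]
    - [[-0.0006,-0.018,0],0,0.9]
    - [[0,-0.012,0],0,0.9]
    - [[0,-0.005,0],0,0.9]
    - [[0,0,0],0,0.9]
    - [[0,0,0.02],0,0.9]
    - [[0,0,0.025],0,0.9]
    - [[0,0,0.017],0,0.9]
    - [[0,0,0.005],0,0.9]

```text
t: 6.43
eef_pos: [0.6447, 0.0197, 0.1743]
tool_rot: [[-0.305, 0.952, -0.005], [0.952, 0.305, 0.0], [0.002, -0.005, -1.0]]
force: [-1.3, -0.1, -2.4]
opening: 0.0226
```

Request:
servo_tool:
  steps:
    - [[0,0,0],0,0.9]
    - [[0,0,0],0,0.9]
    - [[0,0,0],0,0.9]

```text
t: 6.68
eef_pos: [0.6475, 0.019, 0.1802]
tool_rot: [[-0.305, 0.952, 0.003], [0.952, 0.305, -0.0], [-0.001, 0.003, -1.0]]
force: [-0.9, 0.2, -1.9]
opening: 0.0226
```

Run:
```python
from h import *
s=arm.observe();print(s['eef_pos'],s['tool_rot'].round(4),s['force'],s['t'])
cap('wrist','w4');cap('side','s4');cap('scene','c4')
for n,b in (('c4',(170,120,300,250)),('s4',(220,100,360,260))):
    x0,y0,x1,y1=b
    cv2.imwrite('pics/z_%s.png'%n,cv2.resize(load(n)['pixels'][y0:y1,x0:x1],None,fx=3.5,fy=3.5,interpolation=cv2.INTER_CUBIC))
```

```text
[0.64746204 0.01897315 0.18024039] [[-3.046e-01  9.525e-01  2.800e-03]
 [ 9.525e-01  3.046e-01 -1.000e-04]
 [-9.000e-04  2.600e-03 -1.000e+00]] [-0.93591385  0.243001   -1.88539338] 6.6833
```

View pics/z_s4.png

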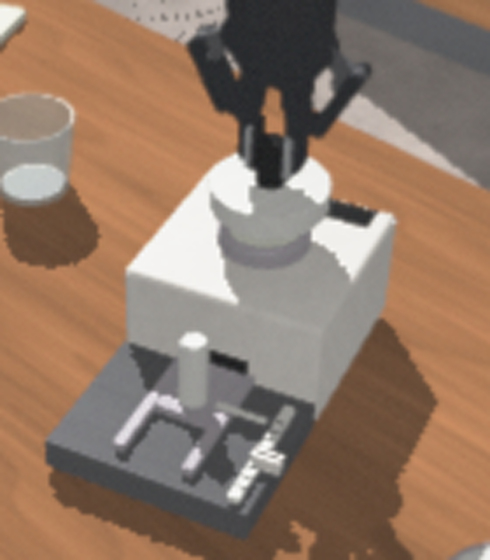

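View pics/z_c4.png

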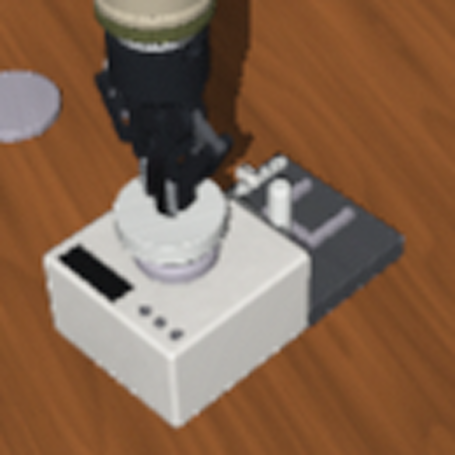

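View pics/w4.png

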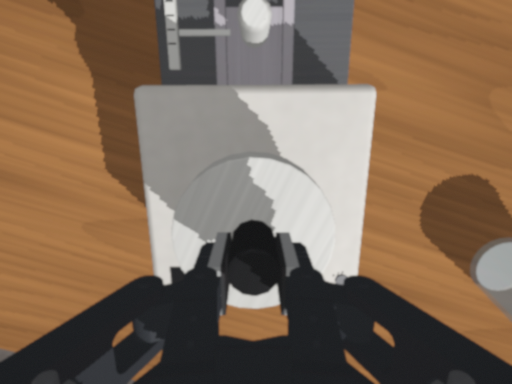

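The cap is above the collar, but the readings are still drifting by about 2 mm. I'll let it settle, then check it against the housing edges in the wrist image: front edge at row 86, sides near columns 150 and 365.

Request:
servo_tool:
  steps:
    - [[0,0,0],0,0.9]
    - [[0,0,0],0,0.9]
    - [[0,0,0],0,0.9]
    - [[0,0,0],0,0.9]

```text
t: 7.17
eef_pos: [0.6463, 0.0187, 0.1784]
tool_rot: [[-0.304, 0.953, 0.0], [0.953, 0.304, -0.0], [-0.0, 0.0, -1.0]]
force: [0.5, 0.0, -1.7]
opening: 0.0227
```

```bash
cat > m2.py <<'E'
from h import *
import sys
n=sys.argv[1]
s=arm.observe();print(s['eef_pos'],s['tool_rot'].round(4).tolist(),s['qd'].round(4),s['t'])
c=cap('wrist',n)
T=c['hand_eye']; c['rotation']=T[:3,:3]; c['position']=T[:3,3]
P=cloud(c)
def tz(uv,z): 
    d=rays(c,uv)@c['rotation'].T;o=c['position'];return o+d*((z-o[2])/d[:,2])[:,None]
hz=np.nanmedian(P[100:140,180:230,2]);print('housing z',hz)
hm=abs(P[...,2]-hz)<.004
F=[];L=[];R=[]
for x in range(170,350,4):
    ys=np.nonzero(hm[60:130,x])[0]
    if len(ys): F.append((x,60+ys.min()-.5))
for y in range(100,250,4):
    xs=np.nonzero(hm[y,:])[0]; L.append((xs.min()-.5,y)); R.append((xs.max()+.5,y))
for nm,E in(('F',F),('L',L),('R',R)):
    W=tz(np.array(E,float),hz)*1000; print(nm,np.median(W,0).round(2), np.ptp(W,0).round(1), np.polyfit(W[:,0],W[:,1],1)[0] if nm=='F' else np.polyfit(W[:,1],W[:,0],1)[0])
E
python3 m2.py w5
```

```text
[0.64628152 0.01872159 0.1784174 ] [[-0.3043, 0.9526, 0.0001], [0.9526, 0.3043, -0.0], [-0.0001, 0.0001, -1.0]] [ 0.0012  0.0019  0.0028 -0.0002 -0.0005 -0.001 ] 7.1667
housing z 0.07908486007053303
F [  2.98 -80.82  79.08] [111.6   1.2   0. ] -0.0022743583865817542
L [-77.04 -24.73  79.08] [  1.1 104.3   0. ] 0.003747086572034114
R [ 78.67 -24.72  79.08] [  1.1 104.2   0. ] 0.006087001126188107
```

Request:
servo_tool:
  steps:
    - [[0.0012,-0.0008,0.004],0,0.9]
    - [[0,0,0.006],0,0.9]
    - [[0,0,0.006],0,0.9]
    - [[0,0,0.005],0,0.9]
    - [[0,0,0.003],0,0.9]
    - [[0,0,0.002],0,0.9]
    - [[0,0,0],0,0.9]
    - [[0,0,0],0,0.9]
    - [[0,0,0],0,0.9]

```text
t: 7.97
eef_pos: [0.6454, 0.0196, 0.1527]
tool_rot: [[-0.304, 0.953, 0.001], [0.953, 0.304, -0.0], [-0.0, 0.001, -1.0]]
force: [-0.5, 0.7, -1.5]
opening: 0.0222
```

Request:
servo_tool:
  steps:
    - [[0,0,0.001],0,0.9]
    - [[0,0,0.001],0,0.9]
    - [[0,0,0],0,0.9]
    - [[0,0,0],0,0.9]

```text
t: 8.3
eef_pos: [0.6451, 0.0196, 0.1503]
tool_rot: [[-0.304, 0.953, -0.0], [0.953, 0.304, -0.0], [-0.0, -0.0, -1.0]]
force: [-0.3, 0.1, -0.9]
opening: 0.0222
```

Request:
servo_tool:
  steps:
    - [[0,0,0.0008],0,0.9]
    - [[0,0,0.0005],0,0.9]
    - [[0,0,0],0,0.9]
    - [[0,0,0],0,0.9]

```text
t: 8.63
eef_pos: [0.6451, 0.0197, 0.1489]
tool_rot: [[-0.304, 0.953, -0.0], [0.953, 0.304, -0.0], [0.0, -0.0, -1.0]]
force: [0.1, 0.4, -1.6]
opening: 0.0224
```

Request:
servo_tool:
  steps:
    - [[0,0,0.0008],0,0.9]
    - [[0,0,0.0005],0,0.9]
    - [[0,0,0],0,0.9]
    - [[0,0,0],0,0.9]

```text
t: 8.97
eef_pos: [0.6453, 0.0196, 0.1486]
tool_rot: [[-0.304, 0.953, 0.001], [0.953, 0.304, -0.0], [-0.0, 0.0, -1.0]]
force: [-3.0, -0.9, 5.6]
opening: 0.0225
```

```bash
python3 m2.py w6
python3 - <<'E'
from h import *
cap('side','s6');cap('scene','c6')
for n,b in (('c6',(170,120,300,250)),('s6',(220,100,360,260))):
    x0,y0,x1,y1=b
    cv2.imwrite('pics/z_%s.png'%n,cv2.resize(load(n)['pixels'][y0:y1,x0:x1],None,fx=3.5,fy=3.5,interpolation=cv2.INTER_CUBIC))
E
```

```text
[0.64526499 0.01962861 0.14855113] [[-0.3043, 0.9526, 0.0005], [0.9526, 0.3043, -0.0001], [-0.0002, 0.0005, -1.0]] [-0.0008 -0.001   0.0014  0.0001 -0.0008 -0.0006] 8.9667
housing z 0.04922809231359623
F [  2.52 -79.79  49.23] [95.1  1.   0. ] -0.0031666225694780333
L [-77.91 -31.38  49.23] [ 0.6 89.   0. ] 0.003967273258205884
R [ 77.2  -31.37  49.23] [ 0.9 88.9  0. ] 0.005698787827036993
```

View pics/z_s6.png

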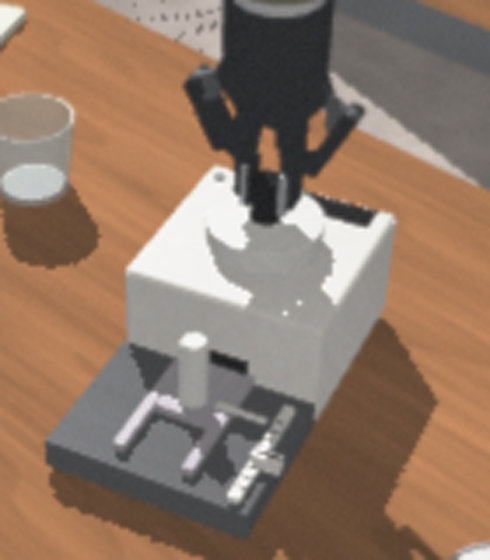

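View pics/z_c6.png

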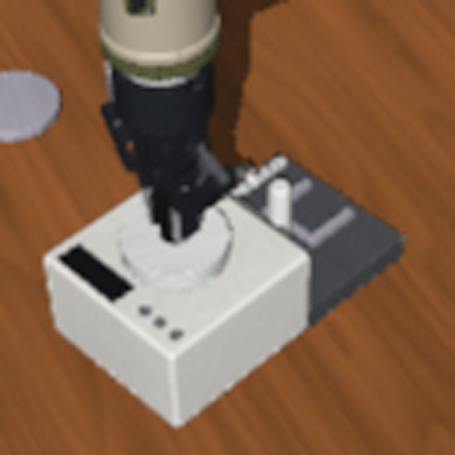

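Contact came at TCP z = 0.1486, about where seating was expected, and the rim sits about 2 mm above the housing in both views. Releasing.

Request:
servo_tool:
  steps:
    - [[0,0,0],0,0.35]
    - [[0,0,0],0,0.35]
    - [[0,0,0],0,0.35]
    - [[0,0,0],0,0.35]
    - [[0,0,-0.005],0,0.35]
    - [[0,0,-0.01],0,0.35]
    - [[0,0,-0.02],0,0.35]
    - [[0,0,-0.025],0,0.35]
    - [[0,0,-0.025],0,0.35]
    - [[0,0,-0.015],0,0.35]
    - [[0,0,-0.005],0,0.35]
    - [[0,0,0],0,0.35]

```text
t: 10.12
eef_pos: [0.6463, 0.0196, 0.2557]
tool_rot: [[-0.304, 0.953, 0.005], [0.953, 0.304, -0.0], [-0.002, 0.004, -1.0]]
force: [0.4, 0.1, 0.0]
opening: 0.0555
```

Request:
servo_tool:
  steps:
    - [[0,0,0],0,0.35]
    - [[0,0,0],0,0.35]
    - [[0,0,0],0,0.35]
    - [[0,0,0],0,0.35]
    - [[0,0,0],0,0.35]

```text
t: 10.53
eef_pos: [0.6447, 0.0197, 0.2516]
tool_rot: [[-0.304, 0.953, -0.002], [0.953, 0.304, 0.0], [0.001, -0.002, -1.0]]
force: [0.4, -0.9, 1.0]
opening: 0.0556
```

Run:
```python
from h import *
s=arm.observe();print(s['eef_pos'],s['tool_rot'].round(4).tolist(),s['force'],s['opening'],s['t'])
cap('wrist','w7')
```

```text
[0.64470269 0.01965971 0.25158203] [[-0.3043, 0.9526, -0.0017], [0.9526, 0.3043, 0.0001], [0.0006, -0.0016, -1.0]] [ 0.42208458 -0.87136044  1.02987542] 0.055590526589308256 10.5333
```

View pics/w7.png

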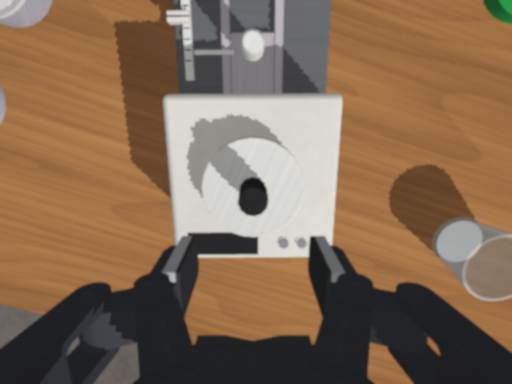

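The cap sits at (252,186), centred on the housing, with the pull knob at (253,45), the pointer at (215,52) and the clip at (178,17). I'll measure its flatness and the offset to the knob.

```bash
cat > m3.py <<'E'
from h import *
from scipy.optimize import least_squares
c=load('w7');T=c['hand_eye']; c['rotation']=T[:3,:3]; c['position']=T[:3,3];P=cloud(c)
def tz(uv,z): 
    d=rays(c,uv)@c['rotation'].T;o=c['position'];return o+d*((z-o[2])/d[:,2])[:,None]
hz=np.nanmedian(P[105:125,180:330,2]); print('hz',hz)
m=np.zeros((384,512),bool);m[130:245,195:310]=1
t=m&(P[...,2]<hz-.017)&(P[...,2]>hz-.027);q=P[t]
A=np.c_[q[:,:2],np.ones(len(q))];f=np.linalg.lstsq(A,q[:,2],rcond=None)[0];print('cap top plane',f,'height over housing',hz-q[:,2].mean())
h=m&0
hq=P[(abs(P[...,2]-hz)<.004)];f2=np.linalg.lstsq(np.c_[hq[:,:2],np.ones(len(hq))],hq[:,2],rcond=None)[0];print('housing plane',f2)
ct,_=cv2.findContours(t.astype(np.uint8),0,1);k=cv2.convexHull(max(ct,key=cv2.contourArea)).reshape(-1,2).astype(float)
R=tz(k,q[:,2].mean());g=least_squares(lambda a:np.hypot(R[:,0]-a[0],R[:,1]-a[1])-a[2],[0,0,.045],loss='soft_l1',f_scale=.0005);print('cap',g.x*1000)
hm=abs(P[...,2]-hz)<.004; ys,xs=np.nonzero(hm[:235,100:400]);xs+=100
W=tz(np.array([[xs[ys==y].min()-.5,y] for y in range(110,230,4)],float),hz);W2=tz(np.array([[xs[ys==y].max()+.5,y] for y in range(110,230,4)],float),hz)
F=tz(np.array([[x,ys[xs==x].min()-.5] for x in range(190,320,5)],float),hz)
B=P[(abs(P[...,2]-hz)<.004)]
print('L,R,F',np.median(W[:,0])*1000,np.median(W2[:,0])*1000,np.median(F[:,1])*1000,'B',np.nanpercentile(B[:,1],99.9)*1000)
# pull knob top
m=np.zeros((384,512),bool);m[20:75,235:275]=1
t=m&(P[...,2]<hz+.006+.01)&(P[...,2]>hz);q=P[t];print('knob',len(q),(q.min(0)+q.max(0))*500,np.ptp(q,0)*1000)
im=cv2.resize(c['pixels'][0:100,150:290],None,fx=5.5,fy=5.5,interpolation=cv2.INTER_CUBIC);cv2.imwrite('pics/z_w7.png',im)
E
python3 m3.py
```

```text
hz 0.15233602329578175
cap top plane [ 0.00119988 -0.00311956  0.13034723] height over housing 0.02198092304741206
housing plane [ 0.00146326 -0.00491886  0.15229578]
cap [-0.93498899 -0.07973938 44.62303758]
L,R,F -79.07090057592721 77.83991578991528 -78.93413497726216 B 77.27362521303897
knob 557 [  -1.61089131 -121.96620286  162.28405593] [21.68355351 21.62147197 11.62541189]
```

View pics/z_w7.png

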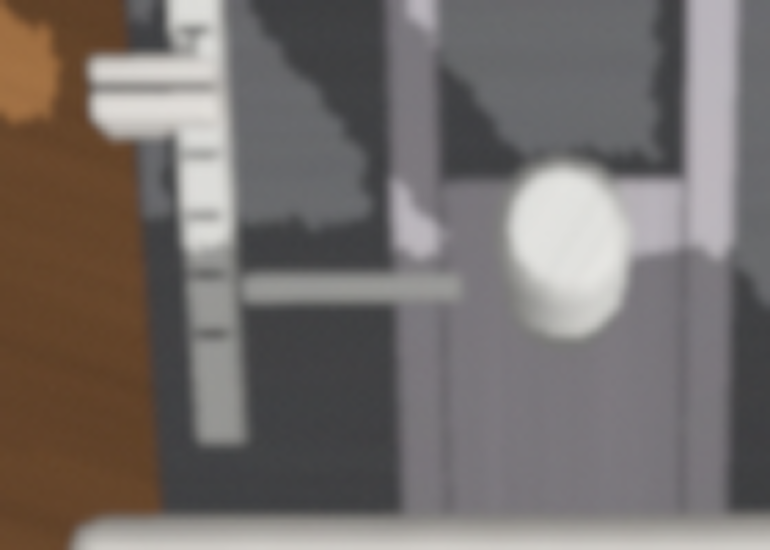

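Request:
servo_tool:
  steps:
    - [[0,-0.008,0],0,0.35]
    - [[-0.0013,-0.02,0],0,0.35]
    - [[0,-0.025,0],0,0.35]
    - [[0,-0.025,0],0,0.35]
    - [[0,-0.022,0],0,0.35]
    - [[0,-0.015,0],0,0.35]
    - [[0,-0.007,0],0,0.35]
    - [[0,0,0.01],0,0.35]
    - [[0,0,0.02],0,0.35]
    - [[0,0,0.025],0,0.35]
    - [[0,0,0.015],0,0.35]
    - [[0,0,0.01],0,0.35]

```text
t: 11.58
eef_pos: [0.5285, -0.0183, 0.1695]
tool_rot: [[-0.305, 0.953, -0.003], [0.953, 0.305, 0.001], [0.002, -0.003, -1.0]]
force: [-0.4, 0.3, 0.6]
opening: 0.0554
```

Request:
servo_tool:
  steps:
    - [[0,0,0],0,0.35]
    - [[0,0,0],0,0.35]
    - [[0,0,0],0,0.35]
    - [[0,0,0],0,0.35]
    - [[0,0,0],0,0.35]

```text
t: 12.0
eef_pos: [0.5302, -0.0188, 0.174]
tool_rot: [[-0.304, 0.953, 0.002], [0.953, 0.304, -0.0], [-0.001, 0.002, -1.0]]
force: [0.2, 1.3, 0.2]
opening: 0.0556
```

Run:
```python
from h import *
c=load('w7');T=c['hand_eye']; c['rotation']=T[:3,:3]; c['position']=T[:3,3]
hz=.1523
def tz(uv,z): 
    d=rays(c,uv)@c['rotation'].T;o=c['position'];return o+d*((z-o[2])/d[:,2])[:,None]
S=5.5
def px(x,y): return [150+(x+.5)/S-.5,(y+.5)/S-.5]
print('pointer',tz([px(250,289),px(350,289)],hz+.06)*1000,'clip',tz([px(155,84)],hz+.058)*1000)
s=arm.observe();print(s['eef_pos'],s['tool_rot'].round(4).tolist(),s['t'])
cap('wrist','w8')
```

```text
pointer [[ -59.13977018 -121.68576861  212.3       ]
 [ -40.66122853 -121.70193784  212.3       ]] clip [[ -73.84434975 -154.68703874  210.3       ]]
[ 0.53020526 -0.01878324  0.17403368] [[-0.3043, 0.9526, 0.0023], [0.9526, 0.3043, -0.0003], [-0.001, 0.0021, -1.0]] 12.0
```

View pics/w8.png

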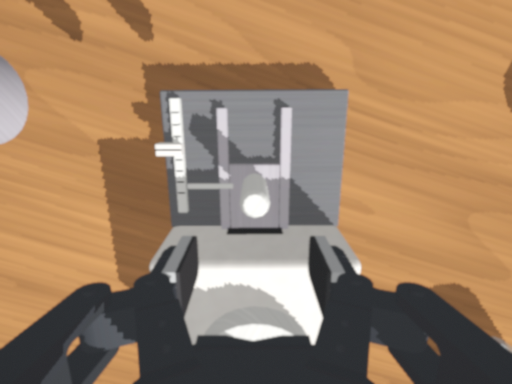

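The knob top is at (256,205), the pointer at row 186 and the clip line at (169,150).

Run:
```python
from h import *
c=load('w8');T=c['hand_eye']; c['rotation']=T[:3,:3]; c['position']=T[:3,3];P=cloud(c)
def tz(uv,z): 
    d=rays(c,uv)@c['rotation'].T;o=c['position'];return o+d*((z-o[2])/d[:,2])[:,None]
m=np.zeros((384,512),bool);m[170:226,235:280]=1
zt=.174-.094
t=m&(P[...,2]<zt+.004);q=P[t];print('knobtop',len(q),(q.min(0)+q.max(0))*500,np.ptp(q,0)*1000,q[:,2].mean())
x0,y0=140,85
im=cv2.resize(c['pixels'][y0:y0+140,x0:x0+140],None,fx=4.2,fy=4.2,interpolation=cv2.INTER_CUBIC);cv2.imwrite('pics/z_w8.png',im)
```

```text
knobtop 593 [ 0.50110967 -2.70453384 81.42915529] [20.23705962 20.36778438  5.14106457] 0.08139198433505974
```

View pics/z_w8.png

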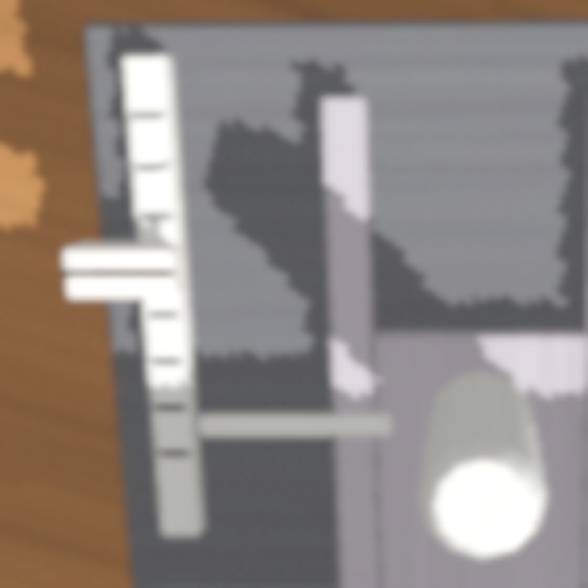

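Request:
servo_tool:
  steps:
    - [[0.0005,-0.0025,0.008],0,0.35]
    - [[0,0,0.016],0,0.35]
    - [[0,0,0.02],0,0.35]
    - [[0,0,0.02],0,0.35]
    - [[0,0,0.018],0,0.35]
    - [[0,0,0.012],0,0.35]
    - [[0,0,0.006],0,0.35]
    - [[0,0,0.002],0,0.35]
    - [[0,0,0],0,0.35]
    - [[0,0,0],0,0.35]
    - [[0,0,0],0,0.35]

```text
t: 12.97
eef_pos: [0.5277, -0.0191, 0.072]
tool_rot: [[-0.304, 0.953, 0.002], [0.953, 0.304, -0.0], [-0.001, 0.002, -1.0]]
force: [0.5, 0.1, -0.2]
opening: 0.0554
```

Request:
servo_tool:
  steps:
    - [[0,0,0],0,0.9]
    - [[0,0,0],0,0.9]
    - [[0,0,0],0,0.9]
    - [[0,0,0],0,0.9]
    - [[0,0,0],0,0.9]
    - [[0,0,0],0,0.9]
    - [[0,0,0],0,0.9]
  force: 80

```text
t: 13.55
eef_pos: [0.5272, -0.0189, 0.0714]
tool_rot: [[-0.304, 0.953, 0.001], [0.953, 0.304, 0.0], [-0.0, 0.001, -1.0]]
force: [-2.3, 0.9, 5.4]
opening: 0.0203
```

Run:
```python
from h import *
c=load('w8');T=c['hand_eye']; c['rotation']=T[:3,:3]; c['position']=T[:3,3]
def tz(uv,z): 
    d=rays(c,uv)@c['rotation'].T;o=c['position'];return o+d*((z-o[2])/d[:,2])[:,None]
S=4.2
def px(x,y): return [140+(x+.5)/S-.5,85+(y+.5)/S-.5]
print('pointer',tz([px(210,425),px(380,425)],.1348)*1000,'clip',tz([px(115,271)],.1328)*1000)
s=arm.observe();print(s['eef_pos'],s['tool_rot'].round(4).tolist(),s['opening'],s['force'],s['t'])
cap('wrist','w9')
```

```text
pointer [[-56.24402237  -1.65949358 134.8       ]
 [-20.47013855  -1.65902679 134.8       ]] clip [[-73.07134094 -34.30195311 132.8       ]]
[ 0.52715576 -0.01892683  0.07141846] [[-0.3044, 0.9526, 0.0008], [0.9526, 0.3044, 0.0], [-0.0002, 0.0007, -1.0]] 0.020310515024242984 [-2.26479994  0.89983294  5.40490544] 13.55
```

View pics/w9.png

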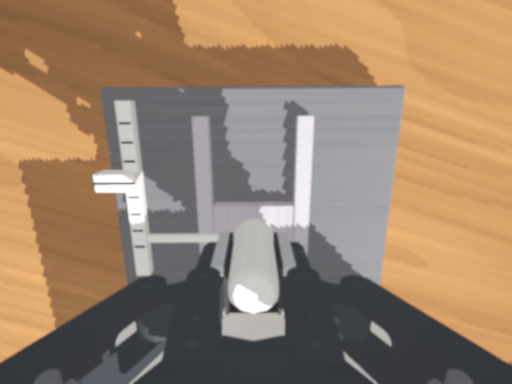

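The knob is gripped, and the pointer (row 238) and the clip line (row 184) are both in view. The measured gap is about 33 mm, so I'll pull 30 mm and look again.

Request:
servo_tool:
  steps:
    - [[0,-0.001,0],0,0.9]
    - [[0,-0.003,0],0,0.9]
    - [[0,-0.004,0],0,0.9]
    - [[0,-0.004,0],0,0.9]
    - [[0,-0.004,0],0,0.9]
    - [[0,-0.004,0],0,0.9]
    - [[0,-0.004,0],0,0.9]
    - [[0,-0.003,0],0,0.9]
    - [[0,-0.002,0],0,0.9]
    - [[0,-0.001,0],0,0.9]

```text
t: 14.43
eef_pos: [0.4999, -0.0278, 0.0715]
tool_rot: [[-0.304, 0.953, 0.004], [0.953, 0.304, 0.001], [-0.001, 0.004, -1.0]]
force: [7.2, 3.1, -1.7]
opening: 0.0202
```

Request:
servo_tool:
  steps:
    - [[0,0,0],0,0.9]
    - [[0,0,0],0,0.9]
    - [[0,0,0],0,0.9]
    - [[0,0,0],0,0.9]
    - [[0,0,0],0,0.9]

```text
t: 14.85
eef_pos: [0.5, -0.0277, 0.0715]
tool_rot: [[-0.304, 0.953, 0.004], [0.953, 0.304, 0.001], [-0.001, 0.004, -1.0]]
force: [7.1, 3.5, -1.2]
opening: 0.02
```

```bash
cat > m4.py <<'E'
from h import *
import sys
s=arm.observe();print(s['eef_pos'],s['tool_rot'].round(4).tolist(),s['opening'],s['force'],s['t'])
n=sys.argv[1];c=cap('wrist',n)
x0,y0=80,140
cv2.imwrite('pics/z_%s.png'%n,cv2.resize(c['pixels'][y0:y0+120,x0:x0+160],None,fx=4.8,fy=4.8,interpolation=cv2.INTER_CUBIC))
E
python3 m4.py w10
```

```text
[ 0.50000531 -0.02774482  0.07153134] [[-0.3044, 0.9525, 0.0042], [0.9525, 0.3044, 0.0005], [-0.0008, 0.0042, -1.0]] 0.02001652338648772 [ 7.14917561  3.47923235 -1.22052552] 14.85
```

View pics/z_w10.png

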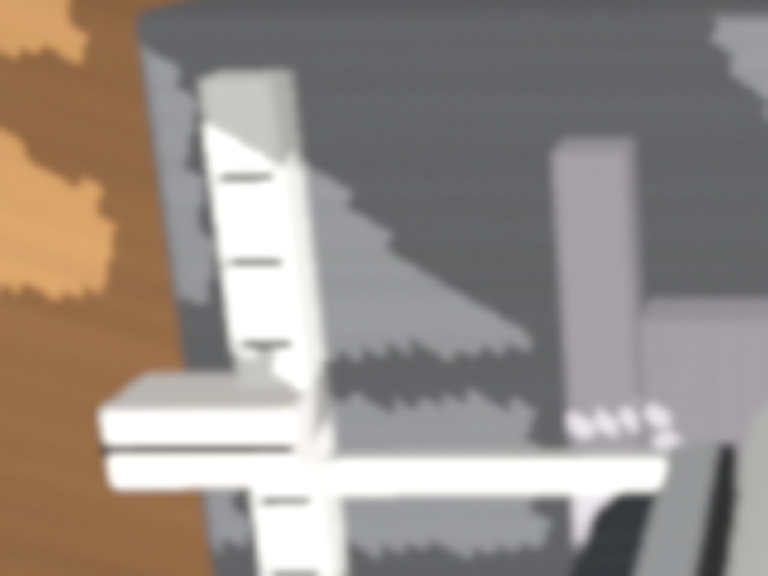

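The clip line is at zoom row 449 and the pointer's centreline at row 473, so it is still a few mm short.

```bash
cat > m5.py <<'E'
from h import *
import sys
c=load(sys.argv[1]);pu,pv,cu,cv=map(float,sys.argv[2:6])
T=c['hand_eye']; c['rotation']=T[:3,:3]; c['position']=T[:3,3]; P=cloud(c)
def tz(uv,z): 
    d=rays(c,uv)@c['rotation'].T;o=c['position'];return o+d*((z-o[2])/d[:,2])[:,None]
S=4.8
def px(x,y): return [80+(x+.5)/S-.5,140+(y+.5)/S-.5]
zt=float(sys.argv[6])
a=tz([px(pu,pv)],zt-.040)*1000;b=tz([px(cu,cv)],zt-.042)*1000
def d(u,v): u,v=px(u,v);return P[int(round(v)),int(round(u))]*1000
print('pointer',a,'clip',b,'gap y',b[0,1]-a[0,1],'depth pts',d(pu,pv),d(cu,cv))
E
python3 m5.py w10 345 474 200 449 .0715; python3 m5.py w10 620 472 200 449 .0715
```

```text
pointer [[-57.03940123   1.50463921  31.5       ]] clip [[-72.59250577  -2.54347708  29.5       ]] gap y -4.0481162882796 depth pts [-57.32533486   1.3364793   31.60453059] [-73.24619687  -2.15041294  30.59695641]
pointer [[-24.96280069   1.27091044  31.5       ]] clip [[-72.59250577  -2.54347708  29.5       ]] gap y -3.8143875189447507 depth pts [-24.74367028   1.04181821  30.91544629] [-73.24619687  -2.15041294  30.59695641]
```

Request:
servo_tool:
  steps:
    - [[0,-0.001,0],0,0.9]
    - [[0,-0.0015,0],0,0.9]
    - [[0,-0.0015,0],0,0.9]
    - [[0,0,0],0,0.9]
    - [[0,0,0],0,0.9]
    - [[0,0,0],0,0.9]
    - [[0,0,0],0,0.9]

```text
t: 15.48
eef_pos: [0.4962, -0.029, 0.0715]
tool_rot: [[-0.304, 0.953, 0.004], [0.953, 0.304, 0.001], [-0.001, 0.004, -1.0]]
force: [8.5, 4.9, -1.4]
opening: 0.0203
```

```bash
python3 m4.py w11
```

```text
[ 0.49623311 -0.02896262  0.07151187] [[-0.3043, 0.9526, 0.0043], [0.9526, 0.3043, 0.0005], [-0.0008, 0.0043, -1.0]] 0.020299588370256902 [ 8.50511209  4.87067669 -1.43718286] 15.4833
```

View pics/z_w11.png

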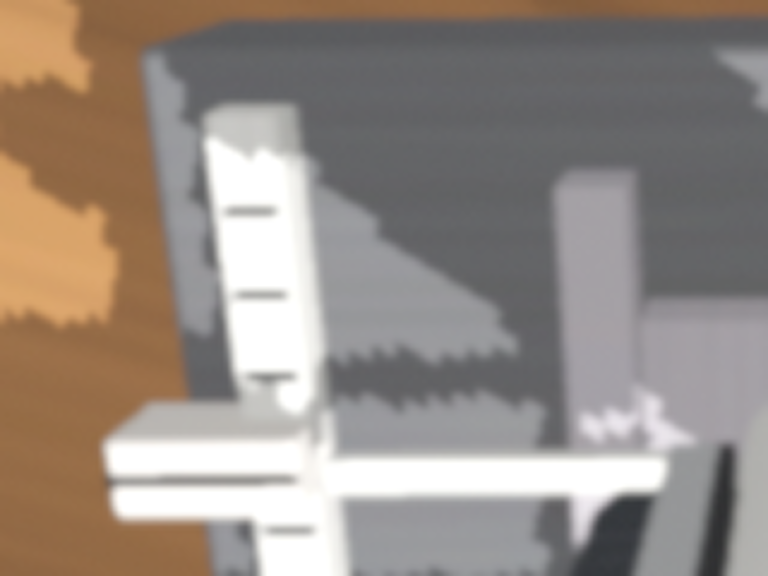

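```bash
python3 m5.py w11 345 474 200 481 .0715; python3 m5.py w11 620 473 200 481 .0715
python3 - <<'E'
from h import *
for n in('side','scene'): cap(n,n[:2]+'11')
for n,b in (('sc11',(170,120,310,250)),('si11',(220,100,360,260))):
    x0,y0,x1,y1=b
    cv2.imwrite('pics/z_%s.png'%n,cv2.resize(load(n)['pixels'][y0:y1,x0:x1],None,fx=3.7,fy=3.7,interpolation=cv2.INTER_CUBIC))
E
```

```text
pointer [[-57.03931074   1.50446598  31.5       ]] clip [[-73.07300563   1.44864214  29.5       ]] gap y -0.05582384242143479 depth pts [-57.06604876   1.01215379  30.89522328] [-73.53215157   1.85215909  30.12547506]
pointer [[-24.96788851   1.39767263  31.5       ]] clip [[-73.07300563   1.44864214  29.5       ]] gap y 0.050969510763665404 depth pts [-24.69304877   0.89531825  30.59535227] [-73.53215157   1.85215909  30.12547506]
```

View pics/z_si11.png

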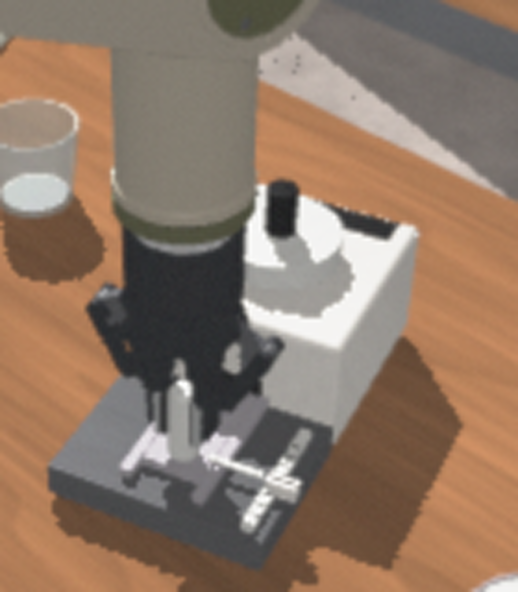

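View pics/sc11.png

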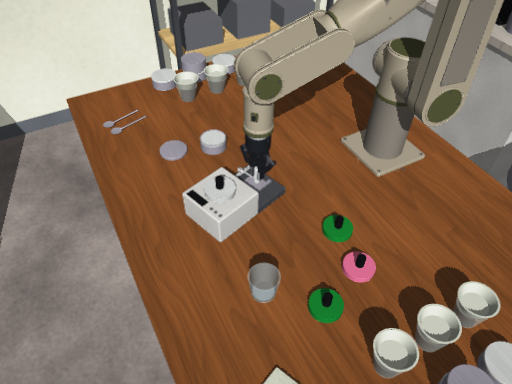

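The pointer is level with the clip line to within 0.1 mm, the cap is seated, and the bystanders are where they were. Handing in.

```bash
python3 -c "
from h import *
s=arm.observe();print(s['eef_pos'],s['opening'],s['force'],s['t']); print(arm.hand_in())"
```

```text
[ 0.49625283 -0.02897885  0.07151476] 0.020141037448517606 [ 7.28538293  2.52596926 -1.10323528] 15.6333
the job is handed in; nothing more can be done
None
```

The cap is on the well, and the shutter is held out with its pointer level with the index clip. I handed the job in at 15.6 s, with the gripper still holding the pull knob.

- **Cap:** I set it over the collar and let go while the shutter was still closed. Its top measured 22 mm above the housing, as it should when seated. It was level and within about 1 mm of the housing's centre.
- **Shutter:** I pulled it out about 32.5 mm. The last wrist picture put the pointer within about 0.1 mm of the clip's line. Before the pull I had measured that gap as 32.6 to 33.0 mm, so the two differ by at most 0.5 mm. The arm and grip were steady against the spring.
- **Other objects:** In the last scene picture the tin, tin lid, glass and the green and pink look-alike caps looked unmoved. I checked that by eye and did not measure it.

No check failed. The fixed cameras disagreed with each other by several millimetres on positions, so I placed everything using the wrist camera.

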